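# Close up the fittings chest

## Robot

A 7-joint arm with a two-finger parallel gripper is mounted at the origin on the work surface. World frame = base frame: x ahead of the robot, y to its left, z up, the work surface at z = 0. Lengths are in m, angles in rad, forces in N, time in s.
With the tool pointing down it reaches from about 0.425 to 0.975 m from the base axis. Payload 16.7 kg.
Tool frame: the origin (TCP) lies at the very end of the fingers, on their centre line; the grasp point (between the pads) lies 19 mm behind it; z points along the fingers, y is the line along which they close (so a half turn about z gives the same grasp; the last joint's range is limited). The gripper opens to 85 mm and grips with 20 to 120 N. Pads are 22 mm wide; open, the fingers measure 114 mm over their backs; the gripper's body (76 mm by 85 mm) begins 54 mm behind the grasp point. The pads swing forward as they close: fully open they stand 13 mm farther back than shut.
Start: joints at [1.169, 0.426, 0.074, 1.606, -0.034, 1.111, -0.067], TCP at [0.168, -0.654, 0.197] pointing down, gripper open.
Joint ranges: [-2.85, 2.85], [-0.5, 2.14], [-1.23, 1.37], [0.21, 2.46], [-1.02, 4.16], [0.16, 2.05], [-2.73, 2.73]. Speed limits (rad/s): [1.89, 1.89, 2.39, 2.39, 3.01, 3.01, 3.01].

## Interface

Orientations are given as a unit quaternion [w, x, y, z].
In Python, from workcell import manip gives the robot as it stands.
- The arm moves only by the shell command python3 -m pendant 'ROWS' [FORCE]. ROWS is JSON, a list that holds one entry, the list of rows, each a list of 7 numbers: the finger opening in m, from 0 to 0.0854, then the shift along the tool's x, y, z in m, then the turn, a rotation vector about the tool's x, y, z in rad. In form: [[[gripper, tx, ty, tz, wx, wy, wz], ...]]. A call has 1 to 20 rows; each row is the pose to reach, as a shift and turn from the pose commanded when the call began, along the tool's axes at that moment; what a row does not reach only later rows make up. A row lasts 1/10 s, in which the tool goes at most 50 mm and 8.59 degrees, less where a joint would pass 70% of its speed; a pose out of reach is approached as far as the arm can. A call with a gripper value outside its range is refused whole. The fingers move at their own pace and stop on an object; FORCE is the grip in N (left out, the last holds). Time passes only in rows, so rows that repeat a pose let the fingers close. It gives the time, the measured TCP pose, the force, the opening and the grip force at its end, in the units of the state.
- manip.get_state(): the state, without advancing time (a new reading comes with each control period).
- manip.get_image(name): name is "scene" or "top" or "wrist"; returns a dict with "img" (420x560x3 uint8, red, green, blue), "intrinsics" (3x3 intrinsics, pixels), "k1" (the pictures are not rectified: a ray, as slopes to the right and down, at radius r is drawn at 1 + k1 r^2 times it, then the intrinsics apply), "world_to_cam" (4x4, takes a point from world to camera coordinates); the wrist camera has in their place "mount" (4x4, takes a point from camera to tool coordinates, whose origin is the TCP and whose axes are the flange's). Camera axes: x right, y down, z forward; pixel columns grow to the right and rows downward; lengths in m; the calibration is good to about 2 mm. A picture is of the moment at which its call begins: read the wrist's pose just before it. There is no depth.
- manip.hand_in(): hands the job in; it is judged then, once.
The state is a dict: "time_s": time; "q": joint angles; "joint_vel": joint speeds; "effort": joint torques, N m; "tcp_pos": TCP position; "eef_rot": TCP orientation; "wrist_force": force on the tool from outside, world axes, zero at the start; "moment": the same for the moment, N m; "finger_gap": finger opening in m; "grip_force": force on a finger pad.
Only numpy, scipy, OpenCV 4.12 (cv2) and the standard library are available. Lean on these libraries where they do the work, as an engineer would, in place of code of your own. Each camera call takes 0.05 s, during which the arm holds its last target. There are 200 camera calls.

## Task

Close up the fittings chest on the storeroom bench using only the fingertips: push every drawer that stands out fully home, flush with the front, then push the lid down until it is fully shut, without slamming it. Do not lift or tip the drawers, and leave the other things on the bench where they are.

Things in the scene. Friction and masses are not known exactly. Their poses are not given: they have to be found in the camera images.
- chest: Fixed grey metal chest, 156 mm deep (x), 270 wide (y), 80 high shut, open at the front and top: three bays 82 mm wide centred at y = -88, 0, +88 mm; walls 6 thick, 74 high, front edges at x = -78 mm. Floor 8 mm thick, jutting out 70 mm in front as a base board. Origin: underside, middle of the 156 x 270 footprint; x to the rear (away from the robot), z up.
- lid (a joint): Flat metal lid hinged at the chest's top rear edge; rad, 0 = shut (level), 0.85 to 1.15 (open) at first. Stiff hinge: stays where left; 1 to 5 N at the free edge pushes it down. 166 mm from hinge to edge, 270 wide, 6 thick. A lip along the free edge hangs 16 mm below the plate, 5 mm in front of the fronts of drawers that are home: it shuts only over them.
- lid_edge (a point): Middle of the lid's free edge, on its outer (upper) face: 160 mm from the hinge line and 6 mm above it along the lid's own axes.
- lid_hinge (a point): Middle of the lid's hinge line, at the chest's top rear edge, 74 mm above the bench (level with the underside of the shut lid), at x = 78 mm in the chest's frame; same axes as the chest.
- knob_a (a point): Centre of the outer face of the knob (steel disc 22 mm across, 18 mm proud of the front, 36 mm above the bench) of a loose wooden drawer: open tray 150 long, 78 wide, 60 high, 0.3 to 0.65 kg, 2 mm side play. x to the rear, z up. In the chest's frame it is at x = -96 mm when home (rear end on the back wall, front flush with the walls), and -x of that when out.
- knob_b (a point): The same point on the knob of another, alike drawer. Which drawer lies in which bay varies; two of the three stand out by 30 to 65 mm, and the other is home.
- knob_c (a point): The same point on the knob of another, alike drawer, the third. Which drawer lies in which bay varies; two of the three stand out by 30 to 65 mm, and the other is home.
- tin_a: Small tin, 72 mm across, 85 high, standing beside the chest's front; origin under its centre. Leave alone.
- tin_b: Tin, 84 mm across, 100 high, standing beside the chest; origin under its centre. Leave alone.
- jar: Glass jar, 64 mm across, 90 high, standing beside the chest; origin under its centre. Leave alone.
- tape: Empty cardboard core, 96 mm across, 50 high, lying flat beside the chest's front; origin under its centre. Leave alone.
- brush: Paint brush lying to the front left of the chest. Leave alone.
- carton: Small carton, 130 x 100 x 80 high; origin under its centre. Leave alone.
- scraper: Scraper lying to the left of the chest. Leave alone.
Things that resemble listed ones, but are neither listed nor needed, are in the scene too. What is shaped like the part that bears knob_c but green or turquoise is not meant.

How it is judged:
By the outcome, as a careful person would: the job done as asked, in the order asked, and still so for the second after the job is handed in, with the robot touching nothing.
It also fails if it takes over 54 s, if anything falls off the work surface, if the arm or the gripper's body presses on something with over 40 N, if the wrist force passes 120 N, or if a joint passes its speed limit or range.

## Working session

There is one attempt and no reset: what is moved stays moved. The work goes in short steps, Python scripts to look and compute and a shell command to move; the robot and the scene stay as the last step left them, time stands still between calls to the robot, and variables do not carry over. Pictures are saved under pics/ and viewed, at most 10 in all, crops included, and the job is handed in when it is done.

```bash
mkdir -p pics; cat > h.py <<'E'
import numpy as np, cv2
from workcell import manip
def grab(n,f):
    im=manip.get_image(n); cv2.imwrite('pics/'+f,im['img'][:,:,::-1]); np.save('pics/'+f+'.npy',im,allow_pickle=True); return im
def load(f): return np.load('pics/'+f+'.npy',allow_pickle=True).item()
def ray(im,u,v):
    K=np.array(im['intrinsics']); d=np.array([(u-K[0,2])/K[0,0],(v-K[1,2])/K[1,1]]); s=d.copy()
    for _ in range(30): s=d/(1+im['k1']*(s@s))
    W=np.array(im['world_to_cam']); R=W[:3,:3]; t=W[:3,3]
    return -R.T@t, R.T@np.array([s[0],s[1],1])
def onz(im,u,v,z):
    o,d=ray(im,u,v); return o+d*(z-o[2])/d[2]
def proj(im,p):
    W=np.array(im['world_to_cam']); c=W[:3,:3]@np.array(p)+W[:3,3]; s=c[:2]/c[2]; s=s*(1+im['k1']*(s@s)); K=np.array(im['intrinsics'])
    return K[0,0]*s[0]+K[0,2],K[1,1]*s[1]+K[1,2]
def tri(i1,p1,i2,p2):
    o1,d1=ray(i1,*p1);o2,d2=ray(i2,*p2)
    A=np.stack([d1,-d2],1); x=np.linalg.lstsq(A,o2-o1,rcond=None)[0]
    a=o1+d1*x[0];b=o2+d2*x[1]; return (a+b)/2, np.linalg.norm(a-b)
E
python3 -c "
from h import *
a=grab('scene','s0.png');b=grab('top','t0.png');print(manip.get_state());print(a['world_to_cam'],b['world_to_cam'])"
```

```text
{'time_s': 0.1, 'q': array([ 1.16953311,  0.42667668,  0.07385461,  1.60651616, -0.03405435,
        1.11075058, -0.06708527]), 'joint_vel': array([ 1.19638311e-03, -9.95232302e-04,  3.58441303e-04, -3.68308610e-04,
        2.01614264e-03,  3.11135981e-04,  2.69250636e-05]), 'effort': array([ 8.93622375e-03, -9.51538682e+01,  3.77202898e+00, -4.64407611e+01,
        1.97139359e-02,  6.41860563e-03,  1.23782243e-05]), 'tcp_pos': array([ 0.16801633, -0.65336871,  0.19628771]), 'eef_rot': array([-5.31234733e-04,  9.92087047e-01,  1.25550761e-01, -1.26949416e-04]), 'wrist_force': array([-0.15142314,  0.905444  , -0.83887922]), 'moment': array([-0.01791169,  0.03861445, -0.02367868]), 'grip_force': 0.0, 'finger_gap': 0.08550564524242131}
[[ 0.6803996   0.73283805  0.00218533 -0.35640293]
 [ 0.52250705 -0.48302368 -0.70261974 -0.25163222]
 [-0.51385092  0.47920404 -0.71156217  1.81068825]
 [ 0.          0.          0.          1.        ]] [[ 0.02822289 -0.99951904  0.0128511  -0.05505146]
 [-0.99251057 -0.02954899 -0.11853113  0.57704947]
 [ 0.11885386 -0.00940957 -0.99286717  1.43582021]
 [ 0.          0.          0.          1.        ]]
```

View pics/s0.png

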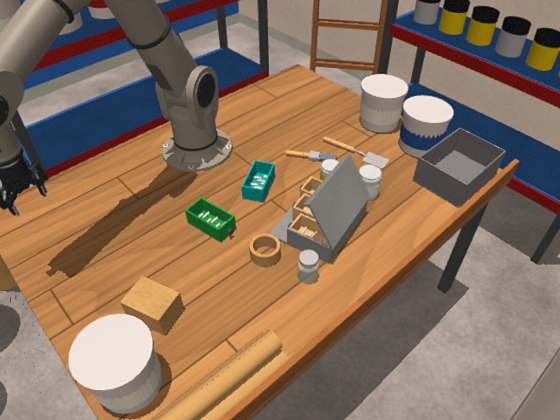

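View pics/t0.png

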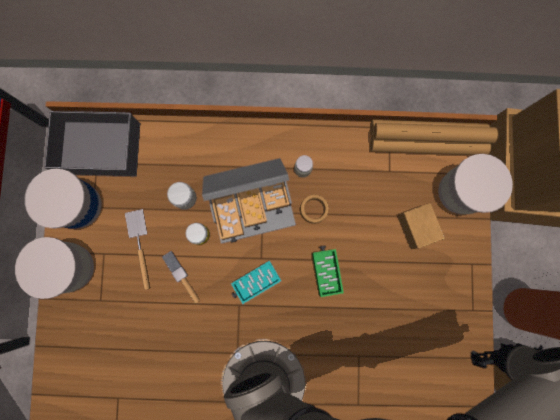

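Scene: the grey chest with its open lid is at about (325,215), with green (211,218) and turquoise (259,180) decoy trays on the bench. Top: chest at (250,205), knobs at about (234,240), (257,228) and (279,212). The decoy trays at (256,283) and (328,272) have their own knobs at (235,294) and (323,248). I choose the three wooden trays inside the chest and will check them in close crops.

```bash
python3 -c "
import cv2
a=cv2.imread('pics/t0.png')[140:265,165:335];cv2.imwrite('pics/tc.png',cv2.resize(a,None,fx=4.6,fy=4.6,interpolation=3))
a=cv2.imread('pics/s0.png')[145:285,240:400];cv2.imwrite('pics/sc.png',cv2.resize(a,None,fx=4.2,fy=4.2,interpolation=3))"
```

```text
(no output)
```

View pics/tc.png

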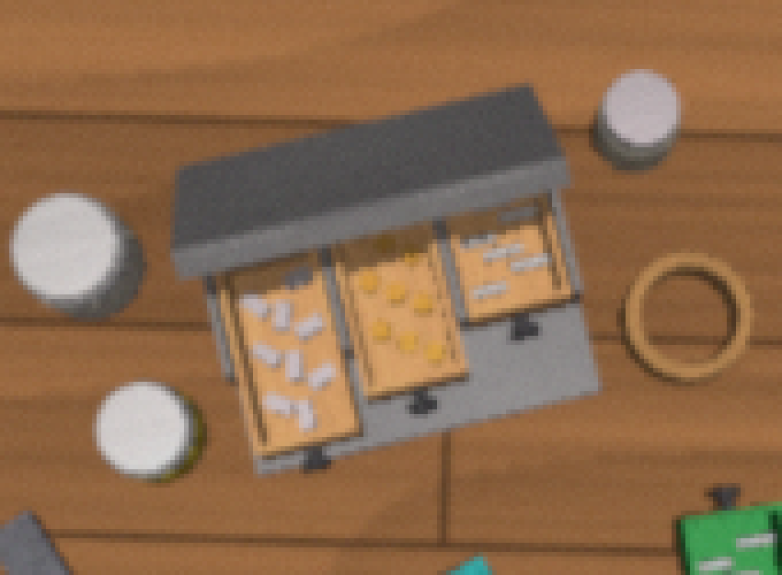

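View pics/sc.png

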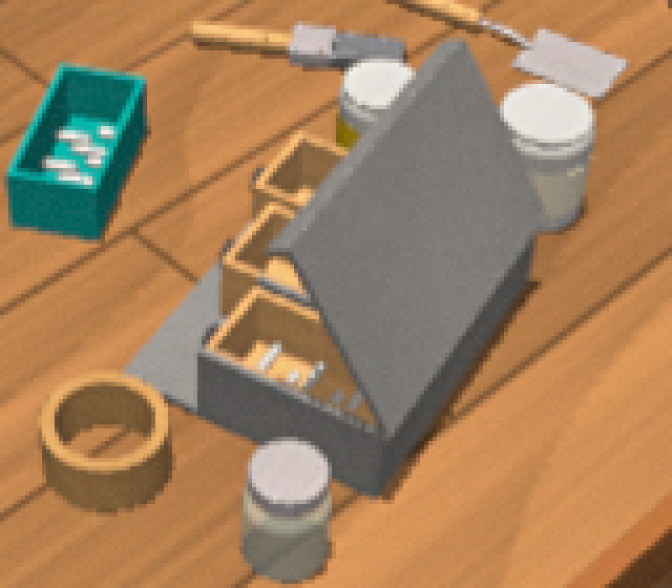

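Both crops show three wooden drawers in the grey chest. The left one stands out most (knob at crop 316,460), the middle one stands out (423,402), and the right one looks home (523,328). The lid is open with its free edge over the drawers. The jar, tins and tape are clear of the front.

```bash
python3 -c "
from h import *
t=load('t0.png');s=load('s0.png')
T=lambda u,v:(165+(u+.5)/4.6-.5,140+(v+.5)/4.6-.5)
S=lambda u,v:(240+(u+.5)/4.2-.5,145+(v+.5)/4.2-.5)
L=onz(t,*T(258,474),.008);R=onz(t,*T(600,388),.008)
y=(L-R)/np.linalg.norm(L-R);x=np.array([y[1],-y[0],0]);yaw=np.arctan2(x[1],x[0])
O=(L+R)/2+x*.148;O[2]=0
print(L,R,np.linalg.norm(L-R),'yaw',yaw,'O',O)
loc=lambda p:np.array([(p-O)@x,(p-O)@y,p[2]])
for k in [(316,470),(421,412),(522,338)]: p=onz(t,*T(*k),.045);print('knob',p,loc(p))
for k in [(258,456),(358,434),(368,398),(466,376),(466,326),(580,297)]: p=onz(t,*T(*k),.068);print('front top',loc(p))
p,e=tri(t,T(570,162),s,S(272,243));print('lidR',p,loc(p),e)
p,e=tri(t,T(173,252),s,S(460,40));print('lidL',p,loc(p),e)
p=tri(s,S(382,432),t,T(535,88));print('hingeR?',p, loc(p[0]))
for n,k in dict(hr=(78,-.135,74),fr=(-78,-.135,74),fl=(-78,.135,74)).items():
  q=O+x*k[0]/1000+y*k[1];q[2]=.074;print(n,proj(s,q),proj(t,q))
for n,k,z in (('tinA',(147,428),.085),('tinB',(67,232),.1),('jar',(640,108),.09),('tape',(686,310),.05)): print(n,loc(onz(t,*T(*k),z)),onz(t,*T(*k),z))
"
```

```text
[0.47067231 0.16164026 0.008     ] [ 0.5440603  -0.09705657  0.008     ] 0.2689049017807775 yaw 0.2764210330818649 O [0.64974798 0.07268316 0.        ]
knob [0.47324294 0.11411156 0.045     ] [-0.15849821  0.08802645  0.045     ]
knob [0.51868867 0.03770198 0.045     ] [-0.13563094  0.00211472  0.045     ]
knob [ 0.57642706 -0.03594188  0.045     ] [-0.10018286 -0.08449113  0.045     ]
front top [-0.13985822  0.12493194  0.068     ]
front top [-0.14206477  0.05024767  0.068     ]
front top [-0.1181558   0.03689124  0.068     ]
front top [-0.11998508 -0.03674943  0.068     ]
front top [-0.08405388 -0.04571863  0.068     ]
front top [-0.08365609 -0.1326298   0.068     ]
lidR [ 0.6732451  -0.06421054  0.22147548] [-0.01475512 -0.13810969  0.22147548] 0.0028944892568829638
lidL [0.60714731 0.1991086  0.21512599] [-0.00648017  0.13325245  0.21512599] 0.0012100264789039832
hingeR? (array([ 0.76059674, -0.03879358,  0.07988078]), np.float64(0.0032617362395622744)) [ 0.07621716 -0.13749712  0.07988078]
hr (np.float64(330.7967760840215), np.float64(248.50288840136483)) (np.float64(279.7056540733412), np.float64(158.5086937597465))
fr (np.float64(286.10473925873583), np.float64(228.41827380333197)) (np.float64(291.02983257963666), np.float64(202.15492169898243))
fl (np.float64(326.4536825204576), np.float64(179.33366767799473)) (np.float64(213.32845836372337), np.float64(221.53777027621823))
tinA [-0.10199988  0.19637788  0.085     ] [0.49802585 0.23376899 0.085     ]
tinB [0.04915456 0.21854254 0.1       ] [0.63739317 0.29634444 0.1       ]
jar [ 0.03901086 -0.20893482  0.09      ] [ 0.74429922 -0.11767353  0.09      ]
tape [-0.11026061 -0.20852059  0.05      ] [ 0.60058129 -0.15801334  0.05      ]
```

```bash
G='0'; python3 -m pendant '[[[0,0.2,-0.1,0,0,0,0],[0,0.397,-0.21,0,0,0,0],[0,0.397,-0.21,0,0,0,0],[0,0.397,-0.21,0,0,0,0],[0,0.397,-0.21,0,0,0,0],[0,0.397,-0.21,0,0,0,0],[0,0.397,-0.21,0,0,0,-0.022],[0,0.397,-0.21,0,0,0,-0.022],[0,0.397,-0.21,0,0,0,-0.022],[0,0.397,-0.21,0,0,0,-0.022],[0,0.397,-0.21,0,0,0,-0.022],[0,0.397,-0.21,0,0,0,-0.022]]]'
python3 -c "
from h import *
print(manip.get_image('wrist')['mount'])"
```

```text
time_s: 1.3
tcp_pos: [0.4995, -0.3522, 0.1967]
eef_rot: [-0.0, 0.991, 0.136, -0.0]
wrist_force: [-0.0, -0.5, -0.4]
finger_gap: -0.0001
grip_force: 0.0
[[ 2.55329354e-04 -9.60173536e-01 -2.79404214e-01  7.22939670e-02]
 [ 9.99998507e-01 -2.32362496e-04  1.71234816e-03 -6.05316117e-04]
 [-1.70907445e-03 -2.79404234e-01  9.60172043e-01 -1.77726530e-01]
 [ 0.00000000e+00  0.00000000e+00  0.00000000e+00  1.00000000e+00]]
```

```bash
python3 -m pendant '[[[0,0.04,-0.15,0,0,0,0],[0,0.0875,-0.37,0,0,0.35,0],[0,0.0875,-0.37,0,0,0.35,0],[0,0.0875,-0.37,0,0,0.35,0],[0,0.0875,-0.37,0,0,0.35,0],[0,0.0875,-0.37,0,0,0.35,0],[0,0.0875,-0.37,0,0,0.35,0],[0,0.0875,-0.37,0,0,0.35,0],[0,0.0875,-0.37,0,0,0.35,0],[0,0.0875,-0.37,0,0,0.35,0],[0,0.0875,-0.37,0.04,0,0.35,0],[0,0.0875,-0.37,0.08,0,0.35,0],[0,0.0875,-0.37,0.12,0,0.35,0],[0,0.0875,-0.37,0.15,0,0.35,0],[0,0.0875,-0.37,0.165,0,0.35,0],[0,0.0875,-0.37,0.165,0,0.35,0]]]'
python3 -c "
from h import *
print(manip.get_state()['q'].round(2));t=grab('top','t1.png')
im=manip.get_image('wrist');im=im['img'];cv2.imwrite('pics/w1.png',im[:,:,::-1])
a=cv2.imread('pics/t1.png')[140:300,165:335];a=cv2.resize(a,None,fx=2.3,fy=2.63)
cv2.imwrite('pics/c1.png',np.hstack([a,cv2.resize(im[:,:,::-1],(400,a.shape[0]))]))"
```

```text
time_s: 2.95
tcp_pos: [0.4828, 0.0268, 0.0293]
eef_rot: [-0.023, 0.976, 0.134, 0.17]
wrist_force: [0.7, 0.3, 0.5]
finger_gap: -0.0
grip_force: 0.0
[ 0.26  0.27 -0.46  2.41  0.52  0.16 -1.96]
```

View pics/c1.png

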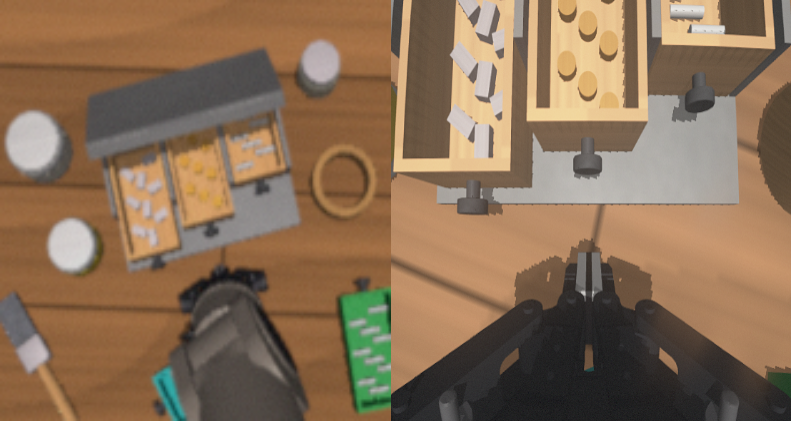

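Wrist view (right half): the finger tips (588,255) line up with the middle knob (588,160), and the left knob is at (472,200). Top (left half): nothing has been moved. Now I push the middle drawer in.

```bash
python3 -m pendant '[[[0,0.009,0,0.0034,0,0,0],[0,0.017,0,0.006,0,0,0],[0,0.022,0,0.008,0,0,0],[0,0.027,0,0.0097,0,0,0],[0,0.032,0,0.0115,0,0,0],[0,0.036,0,0.013,0,0,0],[0,0.041,0,0.0147,0,0,0],[0,0.045,0,0.0163,0,0,0],[0,0.050,0,0.018,0,0,0],[0,0.054,0,0.0195,0,0,0],[0,0.056,0,0.0205,0,0,0],[0,0.056,0,0.0205,0,0,0]]]'
```

```text
time_s: 4.25
tcp_pos: [0.542, 0.0446, 0.0318]
eef_rot: [-0.024, 0.976, 0.134, 0.172]
wrist_force: [0.1, 0.1, 2.1]
finger_gap: 0.0001
grip_force: 0.6
```

```bash
python3 -m pendant '[[[0,0.0015,0,0.0005,0,0,0],[0,0.003,0,0.001,0,0,0],[0,0.0045,0,0.0016,0,0,0],[0,0.0045,0,0.0016,0,0,0]]]';python3 -m pendant '[[[0,0.001,0,0.0004,0,0,0],[0,0.002,0,0.0007,0,0,0],[0,0.002,0,0.0007,0,0,0]]]'
```

```text
time_s: 4.65
tcp_pos: [0.5467, 0.0459, 0.0319]
eef_rot: [-0.024, 0.976, 0.134, 0.172]
wrist_force: [-1.5, -1.0, 0.2]
finger_gap: -0.0003
grip_force: 0.6
time_s: 4.95
tcp_pos: [0.5487, 0.0465, 0.0319]
eef_rot: [-0.024, 0.976, 0.134, 0.173]
wrist_force: [-1.6, 0.3, 0.1]
finger_gap: -0.0002
grip_force: 0.6
```

```bash
python3 -m pendant '[[[0,0.001,0,0.0004,0,0,0],[0,0.002,0,0.0007,0,0,0],[0,0.003,0,0.001,0,0,0],[0,0.003,0,0.001,0,0,0]]]'
python3 -c "
from h import *
im=manip.get_image('wrist')['img'];cv2.imwrite('pics/w2.png',im[:,:,::-1])"
```

```text
time_s: 5.35
tcp_pos: [0.5518, 0.0474, 0.0321]
eef_rot: [-0.024, 0.976, 0.134, 0.173]
wrist_force: [-0.9, -0.6, -0.9]
finger_gap: -0.0002
grip_force: 0.5
```

View pics/w2.png

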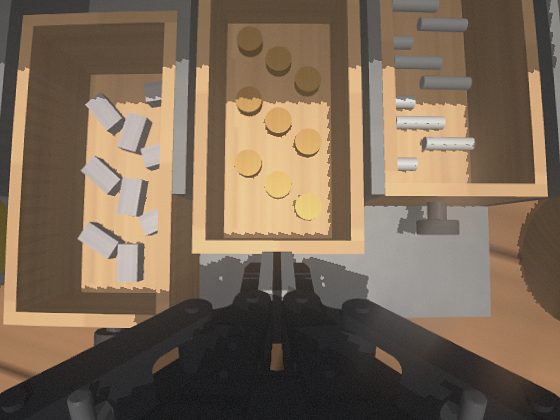

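The wrist view shows the middle front (y≈250) still short of the wall fronts (y≈193). I check from above.

```bash
python3 -c "
from h import *
t=grab('top','t2.png');s=grab('scene','s2.png')
a=cv2.resize(cv2.imread('pics/t2.png')[140:265,185:315],(400,385),interpolation=3)
b=cv2.resize(cv2.imread('pics/s2.png')[145:265,250:375],(400,385),interpolation=3)
cv2.imwrite('pics/c2.png',np.hstack([a,b]))"
```

```text
(no output)
```

View pics/c2.png

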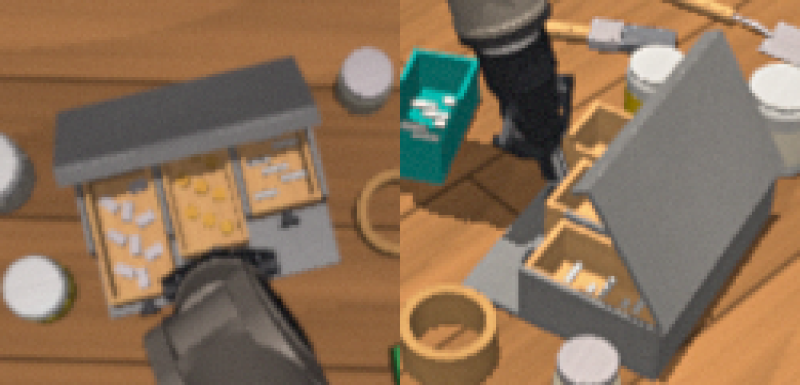

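```bash
cat >> h.py <<'E'
from scipy.spatial.transform import Rotation as Ro
def wristcam(im,st):
    q=np.array(st['eef_rot']);T=np.eye(4);T[:3,:3]=Ro.from_quat(q[[1,2,3,0]]).as_matrix();T[:3,3]=st['tcp_pos']
    im=dict(im);im['world_to_cam']=np.linalg.inv(T@np.array(im['mount']));return im
O=np.array([.6497,.0727,0]);X=np.array([.962,.273,0]);Y=np.array([-.273,.962,0])
loc=lambda p:np.round([(p-O)@X,(p-O)@Y,p[2]],4)
E
python3 -c "
from h import *
st=manip.get_state();im=wristcam(manip.get_image('wrist'),st)
for n,p,z in (('Lfront',(90,325),.068),('Mfront',(235,253),.068),('Mfront',(330,253),.068),('Rfront',(440,200),.068),('wallLM',(181,193),.074),('wallMR',(374,200),.074),('knobR',(438,233),.04),('knobL',(113,340),.045),('baseR',(490,317),.008)): print(n,loc(onz(im,*p,z)))
print('tcp',loc(np.array(st['tcp_pos'])),proj(im,st['tcp_pos']))
t=load('t2.png')
print(loc(onz(t,253.2,222.8,.068)),loc(onz(t,277.6,208.2,.068)),proj(t,st['tcp_pos']))"
```

```text
Lfront [-0.1364  0.0879  0.068 ]
Mfront [-0.1036  0.0216  0.068 ]
Mfront [-0.1037 -0.0215  0.068 ]
Rfront [-0.0796 -0.073   0.068 ]
wallLM [-0.0768  0.045   0.074 ]
wallMR [-0.0801 -0.0403  0.074 ]
knobR [-0.0951 -0.085   0.04  ]
knobL [-0.1503  0.088   0.045 ]
baseR [-0.1489 -0.133   0.008 ]
tcp [-0.101   0.0024  0.0322] (np.float64(277.12275298510446), np.float64(244.26994052882844))
[-0.1142  0.0061  0.068 ] [-0.0861 -0.0861  0.068 ] (np.float64(253.8013267915596), np.float64(219.85435622946383))
```

```bash
python3 -c "
from h import *
st=manip.get_state();s=load('s2.png');print(proj(s,st['tcp_pos']))
for l in ((-.122,0,.036),(-.1037,0,.068),(-.1037,.039,.068),(-.1037,-.039,.068)): print(proj(s,O+X*l[0]+Y*l[1]+np.array([0,0,l[2]])))
s2=cv2.imread('pics/s2.png')[180:230,270:322]; w2=cv2.imread('pics/w2.png')[180:330,200:356]; w1=cv2.imread('pics/w1.png')[130:290,195:355]
r=lambda a:cv2.resize(a,(395,295),interpolation=2)
c=np.vstack([np.hstack([r(s2),r(w2)]),np.hstack([r(w1),r(cv2.imread('pics/t2.png')[190:240,220:285])])]);cv2.imwrite('pics/c3.png',c)"
```

```text
(np.float64(301.3210560878198), np.float64(208.4838537873403))
(np.float64(295.62835633542926), np.float64(205.8235703168587))
(np.float64(300.56686173217304), np.float64(200.9861277490363))
(np.float64(306.34277301426687), np.float64(194.11087967479057))
(np.float64(294.6048676674731), np.float64(208.08229049960806))
```

View pics/c3.png

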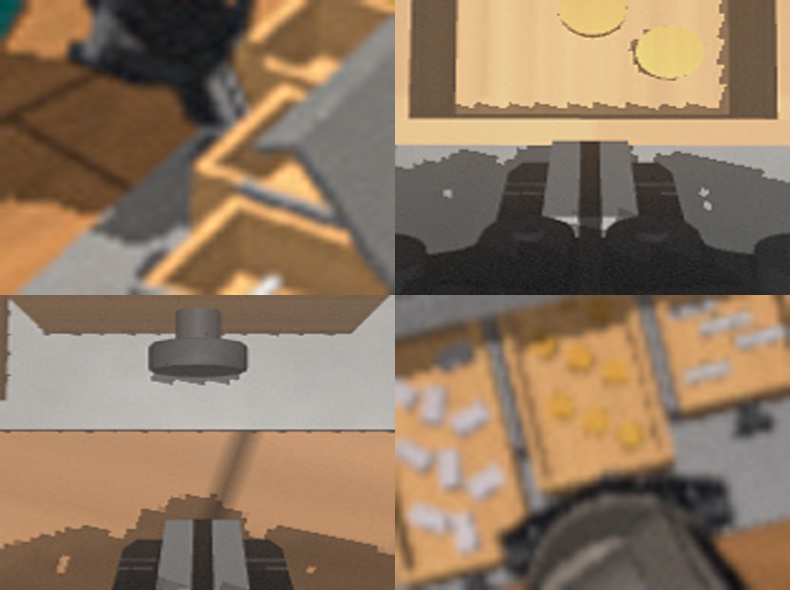

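The fingertips (crop 590,141) sit against the middle drawer's rim (y≈146) and the knob is hidden. I back off and look.

```bash
python3 -m pendant '[[[0,-0.008,0,-0.003,0,0,0],[0,-0.016,0,-0.006,0,0,0],[0,-0.024,0,-0.009,0,0,0],[0,-0.034,0,-0.0125,0,0,0],[0,-0.043,0,-0.0158,0,0,0],[0,-0.047,0,-0.017,0,0,0]]]'
python3 -c "
from h import *
st=manip.get_state();im=wristcam(manip.get_image('wrist'),st);np.save('pics/w3.npy',im,allow_pickle=True)
cv2.imwrite('pics/w3.png',im['img'][:,:,::-1]);print(loc(np.array(st['tcp_pos'])))"
```

```text
time_s: 6.15
tcp_pos: [0.5023, 0.0333, 0.0319]
eef_rot: [-0.024, 0.976, 0.134, 0.172]
wrist_force: [0.1, 1.1, -0.1]
finger_gap: -0.0005
grip_force: 0.0
[-0.1526  0.0023  0.0319]
```

View pics/w3.png

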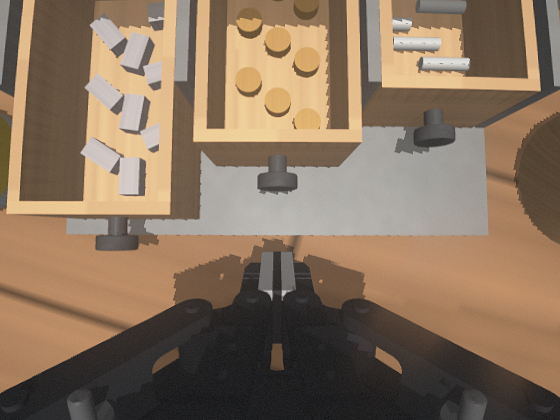

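The middle drawer is upright with its knob at (277,182), its front edge at y≈140 and the right front at y≈92. The fingers are aligned with the knob.

```bash
python3 -c "
from h import *
im=np.load('pics/w3.npy',allow_pickle=True).item()
for n,p,z in (('Lfront',(90,215),.068),('Mfront',(277,142),.068),('Rfront',(460,93),.068),('wallLM',(187,82),.074),('wallMR',(371,84),.074),('knobM',(277,191),.038),('knobM',(277,181),.047),('knobR',(434,145),.038),('knobL',(117,249),.038),('base',(277,235),.008)): print(n,loc(onz(im,*p,z)))
# finger front edge
print('fingertip edge at z=.032', loc(onz(im,277,252,.030)))"
```

```text
Lfront [-0.1377  0.0888  0.068 ]
Mfront [-0.1041  0.0024  0.068 ]
Rfront [-0.08  -0.085  0.068]
wallLM [-0.0777  0.0432  0.074 ]
wallMR [-0.0788 -0.0404  0.074 ]
knobM [-0.1234  0.0023  0.038 ]
knobM [-0.1192  0.0023  0.047 ]
knobR [-0.0977 -0.0854  0.038 ]
knobL [-0.1549  0.0897  0.038 ]
base [-0.1477  0.0023  0.008 ]
fingertip edge at z=.032 [-0.157   0.0024  0.03  ]
```

```bash
python3 -m pendant '[[[0,-0.004,0,0.011,0,0,0],[0,-0.008,0,0.0225,0,0,0],[0,-0.008,0,0.0225,0,0,0]]]'; python3 -m pendant '[[[0,-0.0013,0,0.0037,0,0,0],[0,-0.0026,0,0.0075,0,0,0],[0,-0.0026,0,0.0075,0,0,0]]]'
```

```text
time_s: 6.5
tcp_pos: [0.5036, 0.034, 0.0073]
eef_rot: [-0.024, 0.976, 0.135, 0.172]
wrist_force: [1.3, 0.2, -0.3]
finger_gap: 0.0
grip_force: 0.0
time_s: 6.8
tcp_pos: [0.5038, 0.0339, -0.0003]
eef_rot: [-0.024, 0.976, 0.134, 0.172]
wrist_force: [-0.6, -0.3, 0.5]
finger_gap: 0.0003
grip_force: 0.0
```

```bash
python3 -m pendant '[[[0,0.009,0,0.0034,0,0,0],[0,0.019,0,0.007,0,0,0],[0,0.024,0,0.0088,0,0,0],[0,0.028,0,0.0103,0,0,0],[0,0.032,0,0.0117,0,0,0],[0,0.036,0,0.0132,0,0,0],[0,0.040,0,0.0147,0,0,0],[0,0.043,0,0.0158,0,0,0],[0,0.043,0,0.0158,0,0,0]]]'
python3 -c "
from h import *
st=manip.get_state();im=wristcam(manip.get_image('wrist'),st);np.save('pics/w4.npy',im,allow_pickle=True)
print(loc(np.array(st['tcp_pos'])))
hsv=cv2.cvtColor(im['img'],cv2.COLOR_RGB2HSV)
for c in (235,215,320,340): # rows where wood ends
    w=(hsv[:,c,0]>8)&(hsv[:,c,0]<25)&(hsv[:,c,1]>90)&(hsv[:,c,2]>150); r=np.nonzero(w[:330])[0]; print(c,[ (g[0],g[-1]) for g in np.split(r,np.nonzero(np.diff(r)>2)[0]+1) if len(g)>4][-3:])
"
```

```text
time_s: 7.7
tcp_pos: [0.5485, 0.0465, 0.0001]
eef_rot: [-0.024, 0.975, 0.134, 0.173]
wrist_force: [-0.5, 0.2, -0.3]
finger_gap: -0.0002
grip_force: 0.0
[-1.046e-01  2.400e-03  1.000e-04]
235 [(np.int64(72), np.int64(124)), (np.int64(128), np.int64(175))]
215 [(np.int64(143), np.int64(196))]
320 [(np.int64(74), np.int64(101)), (np.int64(105), np.int64(204))]
340 [(np.int64(188), np.int64(205))]
```

```bash
cat >> h.py <<'E'
def fronts():
    st=manip.get_state();im=wristcam(manip.get_image('wrist'),st);hsv=cv2.cvtColor(im['img'],cv2.COLOR_RGB2HSV)
    tl=loc(np.array(st['tcp_pos']));print('tcp',tl)
    for ly in (.11,.099,.075,.066,.024,.018,-.018,-.024,-.066,-.075,-.1,-.11):
        out=[]; prev=None
        for lx in np.arange(-.03,-.16,-.0005):
            u,v=proj(im,O+X*lx+Y*ly+np.array([0,0,.068])); u,v=int(round(u)),int(round(v))
            if not(0<=u<560 and 0<=v<420): continue
            h=hsv[v,u]; w=8<h[0]<25 and h[1]>90 and h[2]>215
            if w!=prev and prev is not None: out.append(('+' if w else '-')+str(round(lx*1000,1)))
            prev=w
        print(ly,' '.join(out))
E
python3 -c "
from h import *
fronts()"
```

```text
tcp [-1.047e-01  2.500e-03  1.000e-04]
0.11 
0.099 +-131.5 --137.5
0.075 +-53.0 --66.5 +-79.5 --94.0 +-107.0 --118.0 +-131.5 --137.0
0.066 +-39.0 --42.5 +-61.0 --71.0 +-88.5 --99.5 +-117.0 --119.0 +-133.5 --134.0
0.024 +-38.0 --82.0 +-83.5 --84.0 +-85.0 --85.5 +-86.5 --87.0
0.018 +-38.5 --48.5 +-51.5 --52.0 +-52.5 --53.0 +-53.5 --54.0 +-54.5 --58.0 +-60.0 --68.5 +-69.0 --77.0 +-77.5 --78.0
-0.018 +-38.5 --88.0
-0.024 +-82.5 --88.0
-0.066 +-39.5 --43.5 +-50.5 --53.5 +-60.0 --78.0
-0.075 +-39.0 --53.5 +-60.5 --78.0
-0.1 +-72.5 --78.0
-0.11
```

The knob push works: the middle drawer is now 10 mm out. I push the rest.

```bash
python3 -m pendant '[[[0,0.003,0,0.0011,0,0,0],[0,0.006,0,0.0022,0,0,0],[0,0.0075,0,0.0027,0,0,0],[0,0.009,0,0.0033,0,0,0],[0,0.010,0,0.0037,0,0,0],[0,0.0105,0,0.0038,0,0,0]]]'
python3 -c "
from h import *
fronts()" | grep -E 'tcp|^-?0.0(18|24|75) '
```

```text
time_s: 8.4
tcp_pos: [0.5587, 0.0493, -0.0]
eef_rot: [-0.024, 0.976, 0.134, 0.172]
wrist_force: [-3.1, -1.1, 1.1]
finger_gap: 0.0002
grip_force: 1.5
tcp [-0.0939  0.0023 -0.    ]
0.075 +-49.0 --63.5 +-76.5 --90.5 +-104.0 --115.0
0.024 +-35.0 --72.0 +-74.5 --75.0 +-77.0 --77.5
0.018 +-35.0 --38.0 +-39.0 --39.5 +-40.0 --42.5 +-43.0 --47.5 +-49.5 --55.0 +-56.0 --57.5 +-58.0 --58.5 +-59.0 --60.0 +-60.5 --61.0 +-62.0 --62.5 +-63.5 --64.0 +-64.5 --65.0 +-73.5 --74.0
-0.018 +-35.5 --77.5
-0.024 +-72.0 --77.5
-0.075 +-36.0 --50.0 +-57.0 --77.5
```

```bash
python3 -m pendant '[[[0,0.001,0,0.0004,0,0,0],[0,0.002,0,0.0008,0,0,0],[0,0.002,0,0.0008,0,0,0]]]'
```

```text
time_s: 8.75
tcp_pos: [0.5591, 0.0492, -0.0008]
eef_rot: [-0.023, 0.976, 0.134, 0.171]
wrist_force: [-14.8, -2.9, 8.1]
finger_gap: -0.0002
grip_force: 7.2
```

```bash
python3 -m pendant '[[[0,-0.02,0,-0.0073,0,0,0],[0,-0.05,0,-0.018,0,0,0],[0,-0.07,0,-0.0256,0,-0.05,0],[0,-0.0827,-0.01,-0.0302,0,-0.15,0],[0,-0.0827,-0.04,-0.0302,0,-0.15,0],[0,-0.0827,-0.0862,-0.0302,0,-0.15,0],[0,-0.0827,-0.0862,-0.0302,0,-0.15,0],[0,-0.0827,-0.0862,-0.0302,0,-0.15,0],[0,-0.0827,-0.0862,-0.0302,0,-0.15,0],[0,-0.0827,-0.0862,-0.0302,0,-0.15,0]]]'
python3 -c "
from h import *
print(manip.get_state()['q'].round(2))
fronts()" | grep -E '\[|tcp|^-?0.0(18|24|75|99) '
```

```text
time_s: 9.75
tcp_pos: [0.453, 0.108, -0.0001]
eef_rot: [-0.013, 0.986, 0.135, 0.099]
wrist_force: [0.6, 0.9, -0.1]
finger_gap: 0.0
grip_force: 0.0
[ 0.28  0.41 -0.76  2.34  0.83  0.42 -2.46]
tcp [-1.796e-01  8.760e-02 -1.000e-04]
0.099 +-103.0 --103.5 +-120.0 --120.5
0.075 --88.0 +-88.5 --89.0 +-89.5 --90.0 +-91.5 --92.0 +-95.0 --96.0
0.024 
0.018 
-0.018 
-0.024 
-0.075
```

```bash
python3 -m pendant '[[[0,0.0098,-0.001,0.002,0,0,0],[0,0.0157,-0.001,0.0032,0,0,0],[0,0.0206,-0.001,0.0042,0,0,0],[0,0.0255,-0.001,0.0052,0,0,0],[0,0.0304,-0.001,0.0062,0,0.01,0],[0,0.0353,-0.001,0.0072,0,0.03,0],[0,0.0402,-0.001,0.0082,0,0.05,0],[0,0.0451,-0.001,0.0092,0,0.07,0],[0,0.05,-0.001,0.0102,0,0.09,0],[0,0.0549,-0.001,0.0111,0,0.11,0],[0,0.0598,-0.001,0.0121,0,0.13,0],[0,0.0647,-0.001,0.0131,0,0.15,0],[0,0.0696,-0.001,0.0141,0,0.15,0],[0,0.0745,-0.001,0.0151,0,0.15,0],[0,0.0764,-0.001,0.0155,0,0.15,0],[0,0.0764,-0.001,0.0155,0,0.15,0]]]'
python3 -c "
from h import *
fronts()" | grep -E '\[|tcp|^-?0.0(18|24|75|66|99) '
```

```text
time_s: 11.4
tcp_pos: [0.5281, 0.1312, 0.0]
eef_rot: [-0.024, 0.976, 0.134, 0.173]
wrist_force: [0.2, 0.2, -0.4]
finger_gap: 0.0001
grip_force: 0.0
tcp [-0.101   0.0894  0.    ]
0.099 +-41.0 --46.5 +-47.0 --49.0 +-50.5 --51.5 +-52.5 --53.5 +-54.0 --55.0 +-71.5 --72.0 +-76.0 --76.5
0.075 +-38.0 --43.0 +-55.0 --55.5 +-56.5 --57.0 +-57.5 --58.0 +-58.5 --59.0 +-59.5 --61.5 +-62.5 --63.5 +-65.0 --65.5 +-66.5 --67.0 +-68.0 --68.5 +-70.0 --70.5 +-71.0 --71.5 +-74.5 --75.5 +-76.0 --76.5 +-77.5 --84.5
0.066 +-78.5 --83.5 +-84.0 --84.5
0.024 +-37.5 --48.5 +-60.0 --77.0
0.018 +-43.0 --59.5 +-64.0 --64.5 +-70.5 --77.0
-0.018 
-0.024 
-0.066 
-0.075
```

Left drawer 7 mm out; the middle one is still home. Finish.

```bash
python3 -m pendant '[[[0,0.002,0,0.0007,0,0,0],[0,0.004,0,0.0015,0,0,0],[0,0.0055,0,0.002,0,0,0],[0,0.007,0,0.0025,0,0,0],[0,0.008,0,0.0029,0,0,0],[0,0.0085,0,0.0031,0,0,0]]]'
python3 -c "
from h import *
fronts()" | grep -E '\[|tcp|^-?0.0(18|24|75|66|99) '
```

```text
time_s: 12.05
tcp_pos: [0.5357, 0.1333, -0.0003]
eef_rot: [-0.024, 0.976, 0.134, 0.172]
wrist_force: [-12.4, -3.8, 8.7]
finger_gap: -0.0
grip_force: 6.0
tcp [-0.0932  0.0894 -0.0003]
0.099 +-34.5 --35.0 +-35.5 --39.0 +-40.0 --40.5 +-42.0 --42.5 +-43.5 --44.0
0.075 +-47.5 --48.0 +-48.5 --49.0 +-52.5 --53.0 +-53.5 --54.0 +-54.5 --56.0 +-56.5 --58.0 +-60.5 --61.0 +-69.0 --70.0 +-72.0 --72.5 +-73.0 --73.5 +-74.0 --76.5
0.066 +-71.5 --74.5 +-75.0 --76.5
0.024 +-34.5 --46.5 +-48.0 --48.5 +-49.0 --49.5 +-50.0 --51.0 +-53.0 --53.5 +-54.0 --77.5
0.018 +-40.5 --57.5 +-60.5 --62.5 +-68.0 --77.5
-0.018 
-0.024 
-0.066 
-0.075
```

```bash
python3 -m pendant '[[[0,-0.02,0,-0.0073,0,0,0],[0,-0.0564,0,-0.0206,0,0,0],[0,-0.0564,0,-0.0206,0,0,0],[0,-0.0393,0,-0.0676,0,0,0],[0,-0.022,0,-0.1145,0,0,0],[0,-0.005,0.02,-0.1615,0,-0.05,0],[0,0.012,0.04,-0.2085,0,-0.2,0],[0,0.0293,0.06,-0.2554,0,-0.35,0],[0,0.0293,0.089,-0.2554,0,-0.35,0],[0,0.0293,0.089,-0.2554,0,-0.35,0],[0,0.0293,0.089,-0.2554,0,-0.35,0],[0,0.0293,0.089,-0.2554,0,-0.35,0]]]'
python3 -m pendant '[[[0,0.05,0,0,0,0,0],[0,0.1,0,0,0,0,0],[0,0.15,0,0,0,0,0],[0,0.203,0,0,0,0,0],[0,0.203,0,0,0,0,0],[0,0.203,0,0,0,0,0],[0,0.203,0,0,0,0,0]]]'
python3 -c "
from h import *
st=manip.get_state();print(st['q'].round(2),loc(np.array(st['tcp_pos'])))
t=grab('top','t5.png');s=grab('scene','s5.png');p=proj(s,st['tcp_pos']);q=proj(s,np.array(st['tcp_pos'])+[0,0,.037]);print(p,q)
b=cv2.imread('pics/s5.png')[105:275,225:400];k=4.2
b=cv2.resize(b,None,fx=k,fy=3.5,interpolation=3)
for w,c in((p,(0,0,255)),(q,(0,255,0))): cv2.circle(b,(int((w[0]-225+.5)*k),int((w[1]-105+.5)*3.5)),4,c,1)
cv2.imwrite('pics/c5.png',b)"
```

```text
time_s: 13.3
tcp_pos: [0.5046, 0.0305, 0.2526]
eef_rot: [0.0, 0.991, 0.135, 0.002]
wrist_force: [0.2, 0.5, -1.2]
finger_gap: -0.0002
grip_force: 0.0
time_s: 14.0
tcp_pos: [0.6969, 0.0869, 0.2494]
eef_rot: [-0.0, 0.991, 0.137, -0.0]
wrist_force: [-0.8, -0.8, 0.3]
finger_gap: 0.0004
grip_force: 0.0
[ 0.29  0.54 -0.76  1.44  0.37  1.32 -1.79] [0.0493 0.0008 0.2494]
(np.float64(347.80542653265815), np.float64(175.1558763378361)) (np.float64(349.08117988131494), np.float64(165.3410478363097))
```

View pics/c5.png

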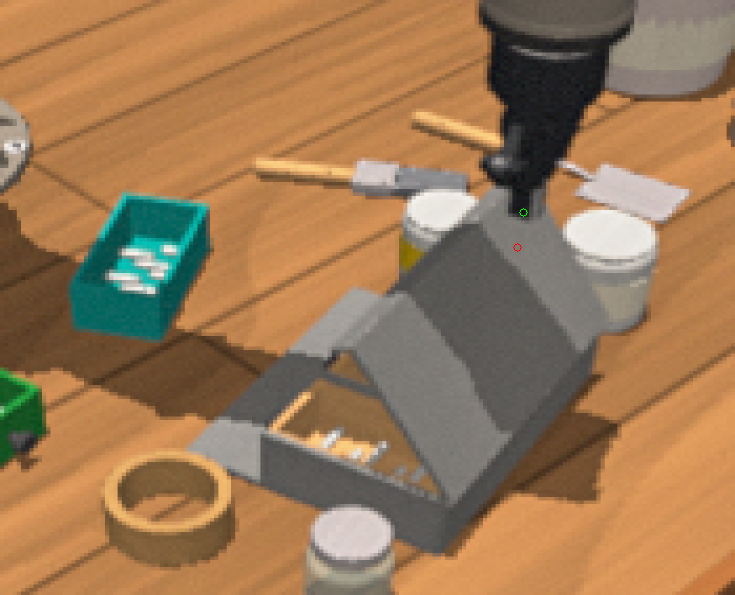

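The fingertips (525,215) really end about 35 mm short of the reported TCP (red 517,247; green is 37 mm higher), above the lid's outer face. The lid is still open with its right edge corner at (345,350). I approach the lid's outer face near the edge.

```bash
python3 -m pendant '[[[0,0.006,0,0.04,0,0,0],[0,0.006,0,0.075,0,0,0],[0,0.003,0,0.0894,0,0,0],[0,-0.005,0,0.0894,0,0,0],[0,-0.012,0,0.0894,0,0,0],[0,-0.017,0,0.0894,0,0,0],[0,-0.017,0,0.0894,0,0,0]]]'; python3 -m pendant '[[[0,-0.002,0,0.001,0,0,0],[0,-0.004,0,0.002,0,0,0],[0,-0.004,0,0.002,0,0,0]]]'; python3 -m pendant '[[[0,-0.002,0,0.001,0,0,0],[0,-0.004,0,0.002,0,0,0],[0,-0.004,0,0.002,0,0,0]]]'
```

```text
time_s: 14.8
tcp_pos: [0.6816, 0.0816, 0.1624]
eef_rot: [0.0, 0.991, 0.136, 0.001]
wrist_force: [0.2, 0.6, 0.7]
finger_gap: -0.0001
grip_force: 0.0
time_s: 15.1
tcp_pos: [0.6775, 0.0808, 0.1585]
eef_rot: [0.0, 0.991, 0.136, -0.0]
wrist_force: [0.4, -0.7, -0.3]
finger_gap: -0.0001
grip_force: 0.0
time_s: 15.4
tcp_pos: [0.6735, 0.0796, 0.1563]
eef_rot: [0.0, 0.991, 0.136, -0.0]
wrist_force: [-0.1, -0.1, 0.7]
finger_gap: 0.0001
grip_force: 0.0
```

```bash
python3 -c "
import numpy as np
r=140
p=lambda t:np.array([78-r*np.cos(t)+6*np.sin(t)+11, 74+r*np.sin(t)+6*np.cos(t)-36])
for t in np.arange(1.1,-.01,-.05): print(round(t,2),p(t).round(1))"
```

```text
1.1 [ 30.8 165.5]
1.05 [ 24.5 162.4]
1.0 [ 18.4 159. ]
0.95 [ 12.4 155.4]
0.9 [  6.7 151.4]
0.85 [  1.1 147.1]
0.8 [ -4.2 142.6]
0.75 [ -9.3 137.8]
0.7 [-14.2 132.8]
0.65 [-18.8 127.5]
0.6 [-23.2 122. ]
0.55 [-27.2 116.3]
0.5 [-31.  110.4]
0.45 [-34.5 104.3]
0.4 [-37.6  98. ]
0.35 [-40.5  91.6]
0.3 [-43.   85.1]
0.25 [-45.2  78.5]
0.2 [-47.   71.7]
0.15 [-48.5  64.9]
0.1 [-49.7  57.9]
0.05 [-50.5  51. ]
-0.0 [-51.  44.]
```

```bash
python3 -m pendant '[[[0,-0.006,0,0,0,0,0],[0,-0.0124,0,0.001,0,0,0],[0,-0.018,0,0.005,0,0,0],[0,-0.0237,0,0.009,0,0,0],[0,-0.0237,0,0.009,0,0,0]]]'
```

```text
time_s: 15.9
tcp_pos: [0.6499, 0.0728, 0.1469]
eef_rot: [0.0, 0.991, 0.136, -0.001]
wrist_force: [-0.2, -0.0, 0.2]
finger_gap: -0.0002
grip_force: 0.0
```

```bash
python3 -m pendant '[[[0,-0.0053,0,0.0045,0,0,0],[0,-0.0104,0,0.0093,0,0,0],[0,-0.0153,0,0.0143,0,0,0]]]'; python3 -c "
from h import *
st=manip.get_state();print(loc(np.array(st['tcp_pos'])))
s5=load('s5.png')['img'].astype(int);s=grab('scene','s6.png')
# column-wise lid profile near right (-y) edge: project the lid right corner for candidate angles, print
for th in np.arange(.5,1.16,.05):
  q=O+X*(.078-.166*np.cos(th)+.006*np.sin(th))+Y*-.135+np.array([0,0,.074+.166*np.sin(th)+.006*np.cos(th)]);print(round(th,2),np.round(proj(s,q),1))
d=np.abs(s['img'].astype(int)-s5).sum(2)
ys,xs=np.nonzero(d[190:240,280:320]>60);print(len(ys), (xs.min()+280,xs.max()+280,ys.min()+190,ys.max()+190) if len(ys) else '')"
```

```text
time_s: 16.2
tcp_pos: [0.6358, 0.069, 0.1328]
eef_rot: [0.0, 0.991, 0.136, -0.0]
wrist_force: [0.8, -0.1, 1.1]
finger_gap: -0.0002
grip_force: 0.8
[-0.0144  0.0002  0.1328]
0.5 [290.  210.8]
0.55 [291.3 209.7]
0.6 [292.7 208.6]
0.65 [294.3 207.7]
0.7 [295.9 206.8]
0.75 [297.7 206.1]
0.8 [299.5 205.4]
0.85 [301.5 204.9]
0.9 [303.5 204.5]
0.95 [305.7 204.2]
1.0 [307.9 204. ]
1.05 [310.2 203.9]
1.1 [312.6 203.9]
1.15 [315. 204.]
630 (np.int64(280), np.int64(319), np.int64(190), np.int64(239))
```

```bash
python3 -m pendant '[[[0,-0.0044,0,0.0053,0,0,0],[0,-0.0088,0,0.0108,0,0,0],[0,-0.0128,0,0.0165,0,0,0],[0,-0.0166,0,0.0224,0,0,0],[0,-0.02,0,0.0285,0,0,0],[0,-0.0232,0,0.0348,0,0,0]]]'; python3 -c "
from h import *
st=manip.get_state();print(loc(np.array(st['tcp_pos'])),st['wrist_force'])
s6=load('s6.png')['img'];s=grab('scene','s7.png')
# right side edge line of lid: brightness along row of corner
for n in ('s5.png','s6.png','s7.png'):
  g=cv2.cvtColor(load(n)['img'],cv2.COLOR_RGB2GRAY)
  for r in (204,208,213): print(n,r,g[r,278:318].tolist())"
```

```text
time_s: 16.85
tcp_pos: [0.6136, 0.0628, 0.0979]
eef_rot: [-0.0, 0.991, 0.136, -0.0]
wrist_force: [-0.7, -0.4, 2.1]
finger_gap: 0.0001
grip_force: 0.7
[-0.0375  0.0004  0.0979] [-0.72631445 -0.44766763  2.10106581]
s5.png 204 [64, 68, 77, 81, 91, 130, 128, 125, 126, 130, 150, 151, 154, 148, 147, 141, 159, 160, 159, 157, 155, 156, 158, 157, 156, 144, 120, 119, 115, 120, 116, 119, 119, 122, 120, 120, 120, 124, 119, 121]
s5.png 208 [76, 78, 72, 65, 59, 64, 80, 83, 81, 80, 80, 79, 82, 86, 86, 88, 88, 87, 88, 86, 83, 87, 86, 85, 68, 50, 75, 108, 114, 104, 99, 94, 91, 116, 124, 121, 126, 121, 122, 119]
s5.png 213 [83, 80, 80, 79, 79, 82, 79, 83, 87, 92, 87, 90, 89, 87, 87, 90, 85, 89, 87, 87, 87, 86, 99, 104, 95, 86, 82, 84, 88, 91, 98, 102, 100, 105, 90, 92, 117, 122, 122, 121]
s6.png 204 [62, 69, 75, 76, 80, 79, 91, 115, 124, 131, 149, 134, 152, 153, 148, 140, 130, 137, 139, 125, 127, 137, 139, 142, 143, 141, 143, 141, 142, 142, 142, 143, 142, 145, 146, 141, 144, 146, 143, 146]
s6.png 208 [70, 82, 73, 61, 57, 67, 78, 82, 80, 80, 79, 79, 81, 90, 91, 97, 95, 88, 85, 92, 118, 143, 143, 139, 
[... 161 characters left out ...]
0, 88, 87, 88, 84, 94, 97, 108, 131, 143, 138, 138, 141, 141, 137, 142, 143, 143, 141, 141, 142, 144, 145]
s7.png 204 [62, 69, 72, 79, 83, 79, 79, 90, 121, 129, 129, 129, 133, 151, 150, 139, 133, 143, 154, 155, 154, 155, 153, 155, 154, 157, 159, 156, 156, 162, 160, 143, 93, 88, 94, 94, 92, 93, 92, 92]
s7.png 208 [75, 75, 70, 64, 56, 68, 78, 79, 81, 78, 76, 81, 82, 88, 112, 148, 159, 155, 155, 152, 154, 154, 153, 157, 157, 159, 158, 155, 158, 156, 152, 156, 158, 160, 158, 146, 120, 89, 89, 106]
s7.png 213 [79, 81, 80, 81, 81, 81, 85, 86, 86, 88, 102, 146, 159, 155, 152, 153, 155, 154, 158, 154, 152, 153, 156, 154, 156, 153, 155, 155, 152, 155, 154, 152, 152, 154, 152, 154, 157, 158, 160, 158]
```

The lid is following (face brightening and its edge moving). Continue, slower.

```bash
python3 -m pendant '[[[0,-0.003,0,0.0063,0,0,0],[0,-0.0055,0,0.0128,0,0,0],[0,-0.0066,0,0.016,0,0,0],[0,-0.0077,0,0.0194,0,0,0],[0,-0.0086,0,0.0228,0,0,0],[0,-0.0095,0,0.0262,0,0,0],[0,-0.0103,0,0.0295,0,0,0],[0,-0.011,0,0.033,0,0,0],[0,-0.0116,0,0.036,0,0,0],[0,-0.0116,0,0.036,0,0,0]]]'
python3 -m pendant '[[[0,-0.0004,0,0.002,0,0,0],[0,-0.0008,0,0.004,0,0,0],[0,-0.001,0,0.006,0,0,0],[0,-0.0012,0,0.008,0,0,0],[0,-0.0012,0,0.008,0,0,0]]]'; python3 -c "
from h import *
st=manip.get_state();print(loc(np.array(st['tcp_pos'])))"
```

```text
time_s: 17.9
tcp_pos: [0.6025, 0.0597, 0.062]
eef_rot: [-0.0, 0.991, 0.136, -0.0]
wrist_force: [0.2, -0.6, 0.3]
finger_gap: -0.0002
grip_force: 0.0
time_s: 18.4
tcp_pos: [0.6014, 0.0594, 0.0541]
eef_rot: [-0.0, 0.991, 0.136, -0.0]
wrist_force: [-0.7, -0.1, -0.3]
finger_gap: -0.0003
grip_force: 0.0
[-0.0501  0.0004  0.0541]
```

```bash
python3 -m pendant '[[[0,0,0,0.002,0,0,0],[0,0,0,0.004,0,0,0],[0,0,0,0.006,0,0,0],[0,0,0,0.0075,0,0,0],[0,0,0,0.0075,0,0,0]]]'
python3 -m pendant '[[[0,0,0,0.001,0,0,0],[0,0,0,0.002,0,0,0],[0,0,0,0.002,0,0,0]]]'
python3 -m pendant '[[[0,0,0,0.001,0,0,0],[0,0,0,0.002,0,0,0],[0,0,0,0.002,0,0,0]]]'
```

```text
time_s: 18.9
tcp_pos: [0.6015, 0.0594, 0.0466]
eef_rot: [-0.0, 0.991, 0.136, -0.0]
wrist_force: [0.0, 0.2, 1.5]
finger_gap: 0.0002
grip_force: 0.0
time_s: 19.2
tcp_pos: [0.6017, 0.0595, 0.0456]
eef_rot: [0.0, 0.991, 0.136, 0.0]
wrist_force: [-4.9, -0.3, 13.0]
finger_gap: -0.0001
grip_force: 6.5
time_s: 19.5
tcp_pos: [0.6018, 0.0595, 0.0454]
eef_rot: [0.001, 0.991, 0.136, 0.0]
wrist_force: [-17.1, -4.8, 43.0]
finger_gap: -0.0002
grip_force: 21.8
```

```bash
python3 -m pendant '[[[0,0,0,-0.006,0,0,0],[0,0,0,-0.03,0,0,0],[0,0,0,-0.07,0,0,0],[0,-0.05,0,-0.11,0,0,0],[0,-0.05,0,-0.15,0,0,0],[0,-0.05,0,-0.15,0,0,0],[0,-0.05,0,-0.15,0,0,0]]]'; python3 -c "
from h import *
st=manip.get_state();im=wristcam(manip.get_image('wrist'),st);s=grab('scene','s8.png')
g=cv2.cvtColor(s['img'],cv2.COLOR_RGB2GRAY);gw=cv2.cvtColor(im['img'],cv2.COLOR_RGB2GRAY)
P=lambda x,y,z:O+X*x+Y*y+np.array([0,0,z])
def prof(I,gg,a,b,n=40):
  o=[]
  for t in np.linspace(0,1,n):
    u,v=proj(I,np.array(a)*(1-t)+np.array(b)*t); u,v=int(round(u)),int(round(v)); o.append(int(gg[v,u]) if 0<=u<560 and 0<=v<420 else -1)
  return o
print('wrist along x, z=.08, x -130..-50 step 2')
for y in(-.09,0,.09): print(prof(im,gw,P(-.130,y,.08),P(-.05,y,.08),41))
print('scene, up the right side wall plane y=-.135 at x=-.06, z 0..0.12 step 3mm');
for x in(-.075,-.04,0,.05): print(x,prof(s,g,P(x,-.135,0),P(x,-.135,.12),41))
print('scene across top at x=0: front edge');
for y in(-.09,0,.09): print(prof(s,g,P(-.13,y,.08),P(-.05,y,.08),41))
"
```

```text
time_s: 20.2
tcp_pos: [0.554, 0.0456, 0.1942]
eef_rot: [0.001, 0.991, 0.136, 0.001]
wrist_force: [0.1, -0.0, -0.8]
finger_gap: -0.0
grip_force: 0.0
wrist along x, z=.08, x -130..-50 step 2
[161, 162, 159, 177, 179, 181, 183, 181, 183, 184, 182, 184, 181, 181, 180, 181, 181, 181, 178, 182, 180, 181, 179, 179, 180, 180, 180, 182, 182, 181, 186, 188, 188, 187, 188, 189, 186, 186, 188, 185, 186]
[97, 97, 96, 104, 105, 103, 103, 107, 104, 102, 102, 104, 103, 102, 106, 105, 104, 103, 107, 101, 108, 75, 107, 106, 104, 103, 106, 105, 105, 106, 107, 105, 106, 108, 108, 106, 102, 107, 107, 109, 108]
[161, 159, 155, 151, 178, 179, 180, 178, 178, 179, 181, 177, 177, 180, 179, 177, 176, 175, 177, 179, 179, 181, 178, 177, 178, 177, 179, 181, 179, 177, 175, 177, 180, 182, 180, 179, 182, 181, 182, 180, 181]
scene, up the right side wall plane y=-.135 at x=-.06, z 0..0.12 step 3mm
-0.075 [106, 106, 80, 90, 90, 84, 84, 84, 85, 85, 89, 89, 87, 93, 93, 87, 87, 87, 89, 83, 83, 89, 89, 85, 79, 79, 84, 127, 127, 154, 155, 155, 156, 154, 154, 157, 158, 158, 161, 127, 127]
-0.04 [129, 107, 86, 86, 86, 86, 89
[... 444 characters left out ...]
86, 83, 85, 99, 139, 139, 158, 158, 158, 156, 155, 155, 158, 157, 157, 161, 159, 159]
scene across top at x=0: front edge
[79, 80, 77, 78, 78, 78, 79, 81, 81, 81, 88, 87, 85, 85, 90, 85, 85, 85, 85, 85, 94, 129, 129, 158, 159, 156, 156, 154, 156, 156, 158, 158, 159, 159, 158, 158, 158, 156, 156, 155, 156]
[148, 148, 148, 148, 144, 145, 144, 144, 144, 144, 160, 162, 162, 161, 136, 139, 139, 159, 159, 134, 134, 130, 130, 83, 83, 86, 86, 85, 87, 87, 87, 87, 88, 88, 87, 87, 84, 87, 86, 86, 87]
[151, 147, 147, 150, 150, 151, 151, 152, 152, 151, 151, 154, 148, 149, 149, 148, 148, 140, 140, 139, 139, 141, 149, 158, 158, 158, 158, 159, 159, 159, 157, 161, 161, 161, 158, 158, 156, 156, 161, 161, 159]
```

The lid's top edge is at about 80 mm all along its side (x = -75 to 50 mm), so it is level and shut, and it bottomed on a firm stop.

```bash
python3 -c "
from workcell import manip
print(manip.hand_in())"
```

```text
the job is handed in; nothing more can be done
None
```

I pushed the two drawers that stood out home and flush, lowered the lid slowly until it was fully shut, and handed the job in at about 20 s. My first push at the middle drawer passed over its knob and pressed on its front, because the fingertips end about 35 mm short of the reported TCP; I corrected that and saw no lift or tilt.

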